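# Tug-check the reagent cassettes of an analyser bay

## Robot

A 7-joint arm with a two-finger parallel gripper is mounted at the origin on the work surface. World frame = base frame: x ahead of the robot, y to its left, z up, the work surface at z = 0. Lengths are in m, angles in rad, forces in N, time in s.
With the tool pointing down it reaches from about 0.425 to 0.825 m from the base axis. Payload 3.6 kg.
Tool frame: the origin (TCP) lies between the finger pads; the fingertips stand 11 mm ahead of it and the grasp point (between the pads) lies 8 mm behind it; z points along the fingers, y is the line along which they close (so a half turn about z gives the same grasp; the last joint's range is limited). The gripper opens to 93 mm and grips with 3 to 60 N. Pads are 15 mm wide; open, the fingers measure 128 mm over their backs; the gripper's body (75 mm by 188 mm) begins 65 mm behind the grasp point.
Start: joints at [1.268, 0.615, -0.013, 1.423, 0.008, 1.103, -0.04], TCP at [0.178, -0.625, 0.23] pointing down, gripper open.
Joint ranges: [-3.12, 3.12], [-0.3, 2.06], [-1.34, 1.32], [0.26, 2.42], [-1.36, 4.5], [0.01, 1.98], [-2.84, 2.84]. Speed limits (rad/s): [2.79, 2.79, 3.14, 3.14, 3.14, 3.14, 3.14].

## Interface

Orientations are given as a rotation vector (axis times angle).
In Python, from cell import robot gives the robot as it stands.
- The arm moves only by the tool move_arm, never from a script. Its argument "increments" is a list of rows, each a list of 2 entries, a list of its own where there are three numbers: the shift along the tool's x, y, z each as a share of 50 mm, from -1 to 1, then the turn about the tool's z as a share of 30 degrees, from -1 to 1. In form: [[[x, y, z], twist], ...]. A call has 1 to 12 rows; each row shifts and turns the commanded pose from where the row before left it, along the tool's axes as they then stand; what a row does not reach is not made up. A row lasts 1/8 s, in which the tool goes at most 62.5 mm and 10.7 degrees, less where a joint would pass 70% of its speed; a pose out of reach is approached as far as the arm can. A call with a number of a shift or a turn outside -1 to 1 is refused whole. A call with a gripper value outside its range is refused whole. "claw" is the opening, from -1 (shut) to 1 (fully open), set as the call begins (left out, the last holds). The fingers move at their own pace and stop on an object; "force" is the grip in N (left out, the last holds). Time passes only in rows, so rows that do not move let the fingers close. It gives the time, the measured TCP pose, the force, the opening and the grip force at its end, in the units of the state.
- robot.get_state(): the state, without advancing time (a new reading comes with each control period).
- robot.capture(name): name is "scene" or "top"; returns the picture (400x640x3 uint8, red, green, blue); there is no depth.
- robot.camera_info(name): a dict with "mtx" (3x3 intrinsics, pixels), "rvec" (rotation vector, rad) and "tvec" (3), from world to camera coordinates, as OpenCV has them. Camera axes: x right, y down, z forward; pixel columns grow to the right and rows downward; lengths in m; the calibration is good to about 2 mm. A picture is of the moment at which its call begins. camera_info takes no time and is no camera call.
- robot.hand_in(): hands the job in; it is judged then, once.
Trained networks look in the newest picture that a camera, given by its name, has taken for a name from the list of things; names that differ only in an ending like _2 or _b are one class to them, and where a whole thing is asked for, a point or a joint stands for the part that bears it (a point fixed in the world has none). Each returns a list of dicts, best first, with "confidence" (0 to 1); they miss things now and then, are a little off and sometimes report something else, mostly with a low value. They report only what shows in the picture. A call takes as long as a camera call. They do not tell look-alikes from the thing itself.
- robot.boxes_of(camera, target): "position" ([row, column] in pixels, amid what is visible of it).
- robot.trace(camera, target): "pixels" (400x640 bool, what is visible of it) and "position" ([row, column] in pixels, amid what is visible of it).
The state is a dict: "time": time; "joint_positions": joint angles; "joint_vel": joint speeds; "tau": joint torques, N m; "ee_pos": TCP position; "eef_rot": TCP orientation; "contact_force": force on the tool from outside, world axes, zero at the start; "wrist_torque": the same for the moment, N m; "opening": finger opening in m; "grip_force": force on a finger pad.
Only numpy, scipy, OpenCV 4.12 (cv2) and the standard library are available. Lean on these libraries where they do the work, as an engineer would, in place of code of your own. Each camera call takes 0.05 s, during which the arm holds its last target. There are 200 camera calls.

## Task

Put the reagent bay on hold by pulling the console's knob all the way out, then, with it out, check the cassettes standing in the bay one by one from left to right as seen from the robot (+y end first): pull each straight up with about 12 N, never more than 20 N, hold it there for half a second and let it settle back if its clip holds. Any cassette that comes out is not retained: take it out and stand it upright on its narrow base on the dark return mat, well inside the mat's edges, and stand it up again if it gets knocked over. Finish with the knob pushed fully home again, and do not disturb the other things on the bench.

Things in the scene. Friction and masses are not known exactly. Their poses are not given: they have to be found in the camera images.
- bay: white base plate 130 mm (x) x 380 mm (y) x 12 mm with five black sockets in a row along its y axis, at y = +140, +70, 0, -70, -140 mm and x = 0; fixed. Origin: centre of underside, z up. Cheeks beside a cassette reach 60 mm above the table, the rails in front and behind 38 mm; a cassette has about 2 mm play all round. Some sockets may be empty
- cassette_1: flat white reagent cassette 64 (x) x 26 (y) x 100 mm (z), upright, with two grey caps 14 mm high on top and a ledge standing out 10 mm from each narrow (x) side, 30 to 36 mm above its underside. 0.15 to 0.26 kg. Origin: centre of underside, z up. Seated: underside 12 mm above the table, axes parallel to the bay's. None if absent
- cassette_2: flat white reagent cassette 64 (x) x 26 (y) x 100 mm (z), upright, with two grey caps 14 mm high on top and a ledge standing out 10 mm from each narrow (x) side, 30 to 36 mm above its underside. 0.15 to 0.26 kg. Origin: centre of underside, z up. Seated: underside 12 mm above the table, axes parallel to the bay's. None if absent
- cassette_3: flat white reagent cassette 64 (x) x 26 (y) x 100 mm (z), upright, with two grey caps 14 mm high on top and a ledge standing out 10 mm from each narrow (x) side, 30 to 36 mm above its underside. 0.15 to 0.26 kg. Origin: centre of underside, z up. Seated: underside 12 mm above the table, axes parallel to the bay's. None if absent
- cassette_4: flat white reagent cassette 64 (x) x 26 (y) x 100 mm (z), upright, with two grey caps 14 mm high on top and a ledge standing out 10 mm from each narrow (x) side, 30 to 36 mm above its underside. 0.15 to 0.26 kg. Origin: centre of underside, z up. Seated: underside 12 mm above the table, axes parallel to the bay's. None if absent
- cassette_5: flat white reagent cassette 64 (x) x 26 (y) x 100 mm (z), upright, with two grey caps 14 mm high on top and a ledge standing out 10 mm from each narrow (x) side, 30 to 36 mm above its underside. 0.15 to 0.26 kg. Origin: centre of underside, z up. Seated: underside 12 mm above the table, axes parallel to the bay's. None if absent
- clip_1: clip of one socket: two sprung steel hooks, tops 55 mm above the table, reaching in to 36 to 46 mm either side of the centre along x. Origin: socket centre at table height. A sound clip holds the cassette's ledges: free for 1 mm, then yields from 5 N at 1 mm per N (12 N: about 8 mm), springs back. A worn one lets it lift out by its weight. A tug tells which
- clip_2: clip of one socket: two sprung steel hooks, tops 55 mm above the table, reaching in to 36 to 46 mm either side of the centre along x. Origin: socket centre at table height. A sound clip holds the cassette's ledges: free for 1 mm, then yields from 5 N at 1 mm per N (12 N: about 8 mm), springs back. A worn one lets it lift out by its weight. A tug tells which
- clip_3: clip of one socket: two sprung steel hooks, tops 55 mm above the table, reaching in to 36 to 46 mm either side of the centre along x. Origin: socket centre at table height. A sound clip holds the cassette's ledges: free for 1 mm, then yields from 5 N at 1 mm per N (12 N: about 8 mm), springs back. A worn one lets it lift out by its weight. A tug tells which
- clip_4: clip of one socket: two sprung steel hooks, tops 55 mm above the table, reaching in to 36 to 46 mm either side of the centre along x. Origin: socket centre at table height. A sound clip holds the cassette's ledges: free for 1 mm, then yields from 5 N at 1 mm per N (12 N: about 8 mm), springs back. A worn one lets it lift out by its weight. A tug tells which
- clip_5: clip of one socket: two sprung steel hooks, tops 55 mm above the table, reaching in to 36 to 46 mm either side of the centre along x. Origin: socket centre at table height. A sound clip holds the cassette's ledges: free for 1 mm, then yields from 5 N at 1 mm per N (12 N: about 8 mm), springs back. A worn one lets it lift out by its weight. A tug tells which
- return_mat: flat dark rubber mat 170 mm (x) x 220 mm (y) x 4 mm, fixed on the bench to the right. Origin at the centre of its underside; its upper face is 4 mm above the table
- console: fixed white control box 130 mm (x) x 150 mm (y) x 105 mm high, left of the bay. Origin at the foot of the middle of its front face; its x axis points into the box, so its front looks along its -x
- knob_grip (a point): centre of the black round knob head on the console's front: a disc 38 mm in diameter and 22 mm thick, its axis level along the console's x, 66 mm above the table; 41 mm out from the front face when pushed in, 71 mm when out. It can be pinched across its diameter from above
- hold_knob (a joint): travel of the pull knob in m: 0 = fully home, 0.030 = fully out (end stop), sliding along the console's -x. It takes about 4 N to move and stays where it is left
- vial_rack: bystander: black rack 60 x 220 mm, 67 mm high, with small white-capped vials; origin under its centre
- notebook: bystander: red notebook lying flat, 150 x 105 x 14 mm; origin under its centre
- wash_bottle: bystander: white bottle 64 mm in diameter, 120 mm high; origin under its centre
- tip_box: bystander: pipette tip box 92 x 127 x 62 mm; origin under its centre
- strip_carton: bystander: cardboard carton 60 x 140 x 45 mm; origin under its centre
Things that resemble listed ones, but are neither listed nor needed, are in the scene too. There is more than one size of the console; the one meant has the size given above.

How it is judged:
By the outcome, as a careful person would: the job done as asked, in the order asked, and still so for the second after the job is handed in, with the robot touching nothing.
Of cassette_1, cassette_2, cassette_3, cassette_4, cassette_5 only 4 to 5 are there at a start; the rules pass over those that are not, and their reading is None.
At some moment in a run one of cassette_1, cassette_2, cassette_3, cassette_4, cassette_5 may be knocked a few centimetres aside while the robot is not near it.
Once in a run the grip may slacken for a moment while it holds something.
It also fails if it takes over 210 s, if anything falls off the work surface, if the arm or the gripper's body presses on something with over 40 N, if the wrist force passes 120 N, or if a joint passes its speed limit or range.

## Working session

There is one attempt and no reset: what is moved stays moved. The work goes in short steps, Python scripts to look and compute and a tool call to move; the robot and the scene stay as the last step left them, time stands still between calls to the robot, and variables do not carry over. Pictures are saved under pics/ and viewed, at most 14 in all, crops included, and the job is handed in when it is done.

Besides the shell and the picture viewer there is one more tool, called as name(argument=value, ...), one argument or row to a line, values as JSON. move_arm: Moves the arm, as the interface text tells. Its arguments: {"type":"object","properties":{"increments":{"type":"array","items":{"type":"array"}},"claw":{"type":"number"},"force":{"type":"number"}},"required":["increments"]}

```bash
mkdir -p pics; ls; python3 - <<'E'
from cell import robot
import cv2,numpy as np
for n in("scene","top"):
    cv2.imwrite(f"pics/{n}0.png",robot.capture(n)[:,:,::-1])
    c=robot.camera_info(n);print(n,c)
s=robot.get_state();print(s)
E
```

```text
pics
scene {'mtx': array([[514.36670894,   0.        , 320.03072745],
       [  0.        , 514.36670894, 209.47546842],
       [  0.        ,   0.        ,   1.        ]]), 'rvec': array([ 2.15494869,  1.11793061, -0.45087389]), 'tvec': array([-0.31974716, -0.23521465,  1.71606526])}
top {'mtx': array([[452.70864387,   0.        , 320.22053621],
       [  0.        , 452.70864387, 198.31715232],
       [  0.        ,   0.        ,   1.        ]]), 'rvec': array([ 2.14129848, -2.17530695,  0.14734305]), 'tvec': array([0.03091194, 0.4901652 , 1.37749167])}
{'time': 0.1, 'joint_positions': array([ 1.26749964,  0.61581001, -0.01263537,  1.4246738 ,  0.00810405,
        1.1034036 , -0.04037111]), 'joint_vel': array([-4.46861771e-04, -9.47546586e-04,  3.66314272e-04, -3.75134769e-03,
       -6.23512474e-04, -4.77155677e-04, -4.46616923e-05]), 'tau': array([ 1.04923747e-03, -4.60041797e+01,  2.10207487e-01, -1.66245317e+01,
       -6.11346401e-02,  1.69260224e-02,  1.08009690e-04]), 'ee_pos': array([ 0.17746986, -0.62461755,  0.22862653]), 'eef_rot': array([-3.10933000e+00, -4.33270958e-01,  5.15715500e-04]), 'contact_force': array([ 0.73379413, -0.41885557, -0.20720538]), 'wrist_torque': array([ 0.03683551, -0.00987893, -0.01440225]), 'grip_force': 0.0, 'opening': 0.09316067506682921}
```

View pics/scene0.png

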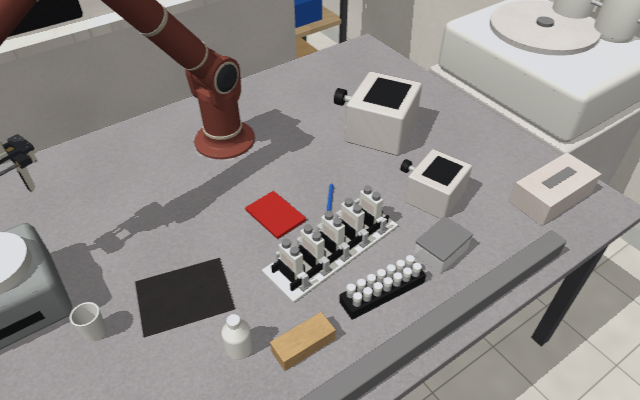

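View pics/top0.png

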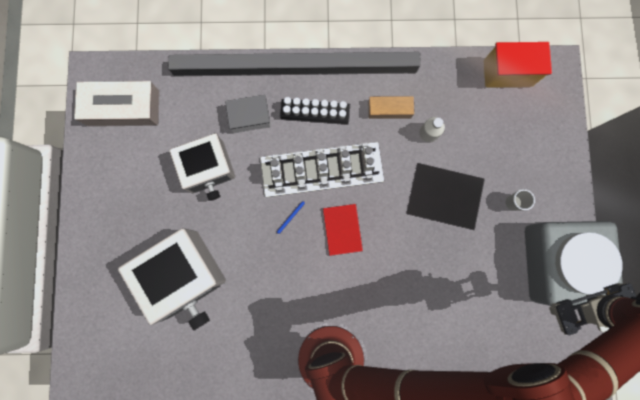

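The scene view shows five cassettes at about (290,255)…(370,205), consoles at (385,110, large) and (440,180, small), and the mat at (185,295). The top view shows the bay at (322,168), the mat at (446,196), the small console at (200,162) with its knob at (210,190), and the large one at (170,275) with its knob at (197,318).

```bash
cat > h.py <<'E'
from cell import robot
import cv2,numpy as np
CI={n:robot.camera_info(n) for n in("scene","top")}
def proj(n,P):
    c=CI[n];return cv2.projectPoints(np.float64(P).reshape(-1,1,3),c["rvec"],c["tvec"],c["mtx"],None)[0][:,0]
def ray(n,uv,z):
    c=CI[n];R=cv2.Rodrigues(c["rvec"])[0];C=-R.T@c["tvec"]
    d=(R.T@np.linalg.inv(c["mtx"])@np.c_[np.atleast_2d(uv),np.ones(len(np.atleast_2d(uv)))].T).T
    return C+d*((z-C[2])/d[:,2])[:,None]
def rect(n,mask,z):
    ct=max(cv2.findContours(mask.astype(np.uint8),0,1)[0],key=cv2.contourArea)[:,0]
    return cv2.minAreaRect((ray(n,ct,z)[:,:2]*1000).astype(np.float32))
E
python3 - <<'E'
from h import *
for n in("scene","top"):
    im=robot.capture(n)
    for t,z in(("bay",.012),("return_mat",.004),("console",.105),("console",0.05),("notebook",.014),("knob_grip",.066)):
        for d in robot.trace(n,t)[:3]:
            if d["confidence"]>.3: print(n,t,round(d["confidence"],2),np.round(d["position"]),np.round(np.array(sum([list(np.ravel(a)) for a in rect(n,d["pixels"],z)],[])),1),d["pixels"].sum(),np.round(ray(n,d["position"][::-1],z)[0],3))
    for d in robot.boxes_of(n,"cassette_1"): print(n,"cas",round(d["confidence"],2),np.round(d["position"],1),np.round(ray(n,d["position"][::-1],.09)[0],3))
im=robot.capture("top")
print(ray("top",[[320,198]],0))
cv2.imwrite("pics/crop1.png",cv2.resize(im[120:240,150:400][:,:,::-1],(800,384),interpolation=cv2.INTER_CUBIC))
im=robot.capture("scene")
cv2.imwrite("pics/crop2.png",cv2.resize(im[130:310,240:480][:,:,::-1],(800,600),interpolation=cv2.INTER_CUBIC))
E
```

```text
scene bay 0.74 [257. 325.] [595.6  18.8 132.9 391.    5.6] 3157 [ 0.609 -0.022  0.012]
scene bay 0.33 [237. 364.] [617.3 104.7  24.4  64.7  51.8] 156 [0.613 0.105 0.012]
scene return_mat 0.95 [296. 185.] [ 497.6 -373.8  219.7  173.    75.2] 4979 [ 0.503 -0.374  0.004]
scene return_mat 0.32 [224. 383.] [608.7 179.5  18.9  54.8  41.1] 84 [0.603 0.183 0.004]
scene console 0.95 [110. 381.] [257.7 420.  293.5 404.8  33.7] 4949 [0.283 0.431 0.105]
scene console 0.6 [184. 440.] [613.6 338.2 192.9 239.1  18.5] 3044 [0.642 0.341 0.105]
scene console 0.44 [290. 381.] [812.1  -3.1 222.7  84.4  85.5] 2677 [ 0.819 -0.015  0.105]
scene console 0.95 [110. 381.] [199.  473.  310.1 427.7  33.7] 4949 [0.226 0.484 0.05 ]
scene console 0.6 [184. 440.] [575.1 386.5 203.8 252.6  18.5] 3044 [0.605 0.389 0.05 ]
scene console 0.44 [290. 381.] [784.8  26.  235.3  89.2  85.5] 2677 [0.792 0.013 0.05 ]
scene notebook 0.92 [213. 275.] [401.  -46.7 163.6 112.6   7.4] 1602 [ 0.401 -0.046  0.014]
scene knob_grip 0.72 [ 97. 341.] [106.6 406.4  58.6  96.6  53.9] 233 [0.106 0.407 0.066]
scene knob_grip 0.42 [165. 409.]
[... 934 characters left out ...]
89 [230. 345.] [394.  -45.5 149.9 105.8   6.9] 1583 [ 0.392 -0.054  0.014]
top notebook 0.66 [110. 312.] [779.8  34.2 226.1  83.3  84.7] 1585 [0.779 0.044 0.014]
top knob_grip 0.81 [319. 199.] [141.7 384.   66.6  56.7   5.4] 306 [0.136 0.383 0.066]
top knob_grip 0.67 [174. 278.] [569.3 155.4  87.9  31.5   7.7] 271 [0.562 0.151 0.066]
top knob_grip 0.62 [197. 212.] [507.6 345.6  43.3  36.4   0.7] 137 [0.495 0.351 0.066]
top cas 0.83 [156.9 366.6] [ 0.607 -0.118  0.09 ]
top cas 0.78 [162.3 320.7] [0.592 0.02  0.09 ]
top cas 0.54 [162.8 345.7] [ 0.59  -0.055  0.09 ]
top cas 0.51 [172.9 276.2] [0.562 0.155 0.09 ]
top cas 0.51 [170.5 297.4] [0.568 0.091 0.09 ]
[[0.49569768 0.02359782 0.        ]]
```

View pics/crop1.png

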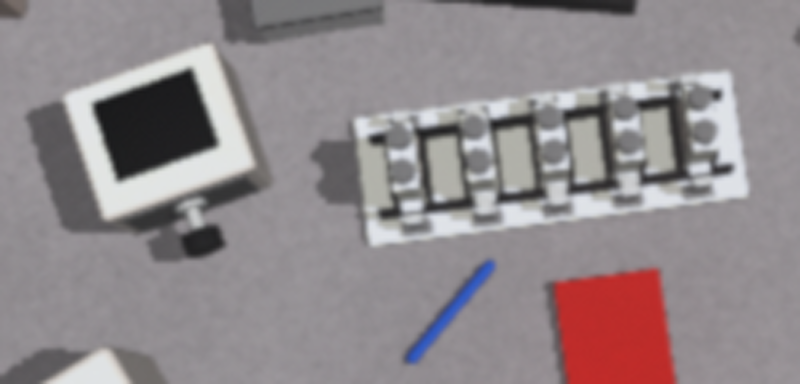

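View pics/crop2.png

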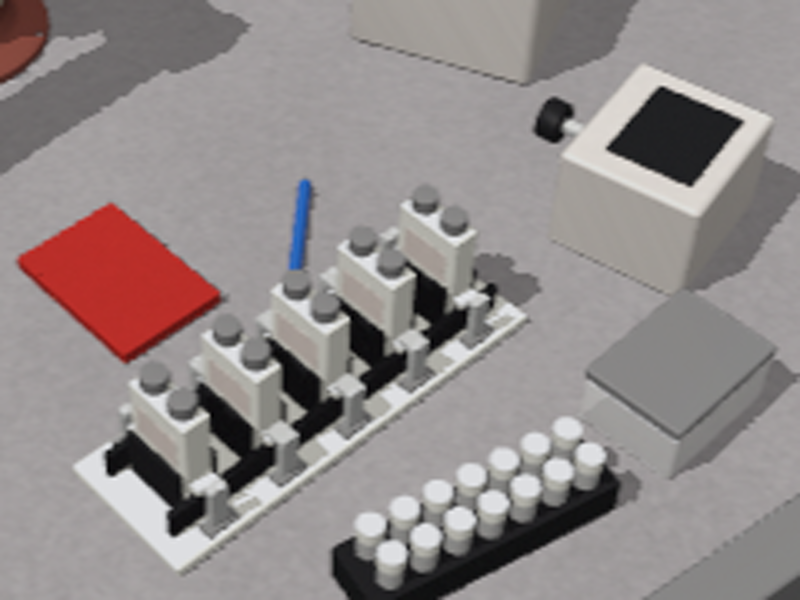

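```bash
python3 - <<'E'
from h import *
from scipy.optimize import least_squares as LS
c1=lambda p:(np.float64(p)+.5)/3.2+[150,120]-.5
c2=lambda p:(np.float64(p)+.5)/(800/240)+[240,130]-.5
def W(p,L):
    c,s=np.cos(p[2]),np.sin(p[2]);L=np.float64(L)
    return np.c_[p[0]+c*L[:,0]-s*L[:,1],p[1]+s*L[:,0]+c*L[:,1],L[:,2]]
# bay
bc1=c1([(354,119),(731,71),(748,196),(370,246)]);L1=[(.065,.19,.012),(.065,-.19,.012),(-.065,-.19,.012),(-.065,.19,.012)]
bc2=c2([(75,467),(182,572),(526,316)]);L2=[(-.065,-.19,.012),(.065,-.19,.012),(.065,.19,.012)]
k1=c1([(398,135),(401,171),(475,125),(479,160),(549,117),(553,152),(625,107),(629,141),(699,97),(703,131)])
k2=c2([(426,196),(455,219),(363,239),(392,262),(297,283),(326,304),(228,327),(257,350),(154,375),(183,402)])
def K(d,sw): return [(s*d*(-1 if sw else 1),y,.126) for y in(.14,.07,0,-.07,-.14) for s in(1,-1)]
f=lambda p:np.concatenate([(proj("top",W(p,L1))-bc1).ravel(),(proj("scene",W(p,L2))-bc2).ravel(),(proj("top",W(p,K(p[3],0)))-k1).ravel(),(proj("scene",W(p,K(p[3],1)))-k2).ravel()])
r=LS(f,[.59,.02,.1,.015],loss="soft_l1");b=r.x;print("bay",b,np.round(r.fun.reshape(-1,2),1).tolist())
for y in(.14,.07,0,-.07,-.14):print(np.round(W(b,[(0,y,0)]),4))
T1=c1([(65,95),(213,44),(258,165),(105,222)]);C1=[(.13,.075,.105),(.13,-.075,.105),(0,-.075,.105),(0,.075,.105)]
T2=c2([(565,155),(645,66),(772,122),(695,214)]);C2=[(0,-.075,.105),(0,.075,.105),(.13,.075,.105),(.13,-.075,.105)]
best=None
for sh in range(4):
  for tw in(0,):
    C2s=C2[sh:]+C2[:sh]
    g=lambda p:np.concatenate([(proj("top",W(p,C1))-T1).ravel(),(proj("scene",W(p,C2s))-T2).ravel()])
    q=LS(g,[.53,.37,.3])
    if best is None or q.cost<best[0]:best=(q.cost,sh,q.x,np.round(q.fun.reshape(-1,2),1).tolist())
print(best);p=best[2]
for e in(.041,.071):
  k=W(p,[(-e,0,.066)]);print(e,k,proj("top",k),c1([(202,241)]),proj("scene",k),c2([(554,119)]))
E
```

```text
bay [0.58915002 0.0166651  0.11877874 0.01623253] [[-0.3, -0.5], [-0.5, -0.9], [0.4, -0.4], [-0.4, -0.2], [-1.1, -0.4], [-0.8, -0.2], [0.6, -0.5], [0.0, -0.2], [0.4, -0.6], [-0.4, -0.2], [-0.2, -0.3], [0.1, -0.8], [0.4, -0.9], [-0.0, -0.7], [0.3, -0.6], [0.4, -0.7], [0.8, -0.6], [-0.2, -0.7], [-0.1, -1.2], [-0.2, -1.1], [-0.1, -1.3], [-0.2, -1.2], [-0.1, -0.4], [-0.3, -0.6], [-0.3, -0.1], [0.0, -0.5], [-0.0, -0.8]]
[[0.5726 0.1557 0.    ]]
[[0.5809 0.0862 0.    ]]
[[0.5892 0.0167 0.    ]]
[[ 0.5974 -0.0528  0.    ]]
[[ 0.6057 -0.1223  0.    ]]
(np.float64(12.663309102264192), 0, array([0.54052261, 0.35984517, 0.32942309]), [[-1.0, -1.3], [0.6, -1.8], [0.2, 0.5], [-0.3, -0.4], [-2.7, -0.6], [-1.5, -1.8], [1.3, -1.5], [0.8, 0.9]])
0.041 [[0.50172721 0.34658179 0.066     ]] [[213.65611484 194.83777813]] [[212.78125 194.96875]] [[405.28887135 165.8528413 ]] [[405.85 165.35]]
0.071 [[0.47334034 0.33687687 0.066     ]] [[216.73766603 204.08217027]] [[212.78125 194.96875]] [[396.47195732 161.93625782]] [[405.85 165.35]]
```

Candidates for the console: small white box at (200,162) top / (440,180) scene, top face about 130x150 mm, which matches the description; big white box at (170,275), which is too large. The big knob at (197,318) therefore belongs to the wrong one, and the right knob at (213,195) fits "home" at about (0.501, 0.347). The close crops confirm this. All five cassettes are standing.

```bash
cat >> h.py <<'E'
from scipy.spatial.transform import Rotation as Ro
def st():
    s=robot.get_state();R=Ro.from_rotvec(s["eef_rot"]).as_matrix();return s,R,np.degrees(np.arctan2(R[1,0],R[0,0]))
def plan(*wps):
    """waypoints (x,y,z[,yaw deg of tool x]): print share deltas in tool frame (level tool)"""
    s,R,y=st();p=s["ee_pos"];print("at",np.round(p,4),"yaw",round(y,2),"tilt",np.round(R[:,2],4))
    for w in wps:
        w=np.float64(w);d=w[:3]-p;c,q=np.cos(np.radians(y)),np.sin(np.radians(y))
        t=np.array([c*d[0]+q*d[1],q*d[0]-c*d[1],-d[2]])/.05
        tw=0
        if len(w)>3: tw=-(w[3]-y)/30;y=w[3]
        print("  shift",np.round(t,3),"twist after",round(tw,3));p=w[:3]
E
python3 -c "
from h import *
plan((.5,-.25,.23),(.48,.1,.23),(.501,.347,.23,18.9),(.501,.347,.11),(.501,.347,.058))"
```

```text
at [ 0.1776 -0.6252  0.2296] yaw 15.86 tilt [ 0.  0. -1.]
  shift [ 8.253e+00 -5.457e+00 -7.000e-03] twist after 0
  shift [ 1.528 -6.843 -0.   ] twist after 0
  shift [ 1.754 -4.637 -0.   ] twist after -0.101
  shift [0.  0.  2.4] twist after 0
  shift [0.   0.   1.04] twist after 0
```

move_arm(
  increments=[
    [[0.83, -0.55, 0], 0],
    [[0.83, -0.55, 0], 0],
    [[0.83, -0.55, 0], 0],
    [[0.83, -0.55, 0], 0],
    [[0.83, -0.55, 0], 0],
    [[0.83, -0.55, 0], 0],
    [[0.83, -0.55, 0], 0],
    [[0.83, -0.55, 0], 0],
    [[0.83, -0.55, 0], 0],
    [[0.83, -0.55, 0], 0],
  ],
  claw=1,
  force=20,
)

```text
time: 2.25
ee_pos: [0.5028, -0.2461, 0.23]
eef_rot: [3.111, 0.433, 0.001]
contact_force: [0.8, 0.5, 0.7]
opening: 0.0932
grip_force: 0.0
```

move_arm(
  increments=[
    [[0.2, -0.8, 0], 0],
    [[0.2, -0.8, 0], 0],
    [[0.2, -0.8, 0], 0],
    [[0.2, -0.8, 0], 0],
    [[0.2, -0.8, 0], 0],
    [[0.2, -0.8, 0], 0],
    [[0.2, -0.8, 0], 0],
    [[0.2, -0.8, 0], 0],
    [[0, 0, 0], 0],
  ],
)

```text
time: 3.38
ee_pos: [0.4908, 0.0868, 0.23]
eef_rot: [-3.108, -0.445, -0.001]
contact_force: [-0.1, -0.9, 0.3]
opening: 0.0929
grip_force: 0.0
```

```bash
python3 -c "
from h import *
plan((.501,.347,.23,18.9),(.501,.347,.11),(.501,.347,.058))"
```

```text
at [0.4908 0.0868 0.23  ] yaw 16.3 tilt [ 5.0e-04  2.4e-03 -1.0e+00]
  shift [ 1.656 -4.938 -0.   ] twist after -0.087
  shift [0.  0.  2.4] twist after 0
  shift [0.   0.   1.04] twist after 0
```

move_arm(
  increments=[
    [[0.24, -0.7, 0], 0],
    [[0.24, -0.7, 0], 0],
    [[0.24, -0.7, 0], 0],
    [[0.24, -0.7, 0], 0],
    [[0.24, -0.7, 0], 0],
    [[0.23, -0.7, 0], 0],
    [[0.23, -0.74, 0], 0],
    [[0, 0, 0.6], -0.09],
    [[0, 0, 0.6], 0],
    [[0, 0, 0.6], 0],
    [[0, 0, 0.6], 0],
    [[0, 0, 0], 0],
  ],
)

```text
time: 4.88
ee_pos: [0.5028, 0.3403, 0.1075]
eef_rot: [3.097, 0.504, -0.007]
contact_force: [0.5, -0.2, 0.8]
opening: 0.0931
grip_force: 0.0
```

```bash
python3 -c "
from h import *
plan((.501,.347,.11,18.9),(.501,.347,.058))
i=robot.capture('top')[150:240,150:270];j=robot.capture('scene')[110:200,370:490]
cv2.imwrite('pics/a.png',cv2.resize(np.hstack([i,j])[:,:,::-1],(800,300),interpolation=2))"
```

```text
at [0.5028 0.3403 0.1075] yaw 18.48 tilt [-0.0041 -0.0042 -1.    ]
  shift [ 0.008 -0.139 -0.05 ] twist after -0.014
  shift [0.   0.   1.04] twist after 0
```

View pics/a.png

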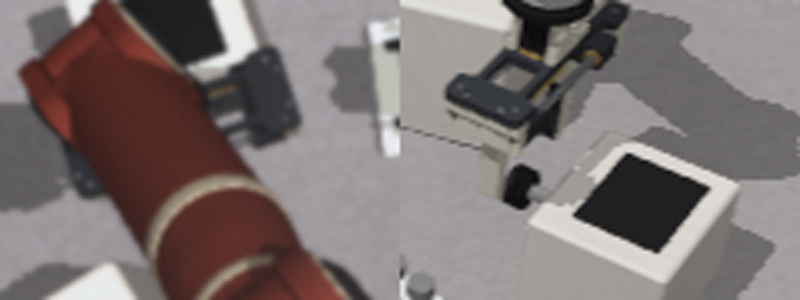

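The gripper straddles the small console's knob (scene half, at about (520,185) in the crop). I'll go down, then pinch it.

move_arm(
  increments=[
    [[0, -0.13, 0], 0],
    [[0, 0, 0.25], 0],
    [[0, 0, 0.25], 0],
    [[0, 0, 0.25], 0],
    [[0, 0, 0.24], 0],
    [[0, 0, 0], 0],
    [[0, 0, 0], 0],
  ],
)

```text
time: 5.85
ee_pos: [0.5017, 0.349, 0.0603]
eef_rot: [-3.1, -0.507, -0.001]
contact_force: [-0.6, -0.4, -0.3]
opening: 0.0929
grip_force: 0.0
```

move_arm(
  increments=[
    [[0, 0, 0], 0],
    [[0, 0, 0], 0],
    [[0, 0, 0], 0],
    [[0, 0, 0], 0],
    [[0, 0, 0], 0],
    [[0, 0, 0], 0],
    [[0, 0, 0], 0],
    [[0, 0, 0], 0],
  ],
  claw=-1,
  force=25,
)

```text
time: 6.85
ee_pos: [0.5012, 0.3495, 0.0602]
eef_rot: [-3.099, -0.507, -0.0]
contact_force: [-0.7, 1.8, -1.1]
opening: 0.0374
grip_force: 25.0
```

```bash
python3 -c "
from h import *
plan()"
```

```text
at [0.5012 0.3495 0.0602] yaw 18.59 tilt [-1.e-04  9.e-04 -1.e+00]
```

move_arm(
  increments=[
    [[-0.1, 0, 0], 0],
    [[-0.1, 0, 0], 0],
    [[-0.1, 0, 0], 0],
    [[-0.1, 0, 0], 0],
    [[-0.1, 0, 0], 0],
    [[-0.1, 0, 0], 0],
    [[-0.04, 0, 0], 0],
    [[0, 0, 0], 0],
    [[0, 0, 0], 0],
  ],
)

```text
time: 7.98
ee_pos: [0.4728, 0.3395, 0.0603]
eef_rot: [-3.099, -0.506, -0.007]
contact_force: [6.5, 4.9, -7.9]
opening: 0.0373
grip_force: 25.0
```

```bash
python3 -c "
from h import *
plan();s=robot.get_state();print(np.hypot(*(s['ee_pos'][:2]-[.5012,.3495])),s['contact_force'])"
```

```text
at [0.4728 0.3395 0.0603] yaw 18.56 tilt [ 0.0038  0.0026 -1.    ]
0.030077565676463434 [ 6.53308419  4.93840813 -7.9305029 ]
```

move_arm(
  increments=[
    [[-0.06, 0, 0], 0],
    [[0, 0, 0], 0],
    [[0, 0, 0], 0],
  ],
)

```text
time: 8.35
ee_pos: [0.4728, 0.3396, 0.0604]
eef_rot: [-3.097, -0.505, -0.016]
contact_force: [10.3, 6.8, -12.0]
opening: 0.0373
grip_force: 25.0
```

move_arm(
  increments=[
    [[0.06, 0, 0], 0],
    [[0, 0, 0], 0],
    [[0, 0, 0], 0],
    [[0, 0, 0], 0],
  ],
  claw=1,
)

```text
time: 8.85
ee_pos: [0.4705, 0.3382, 0.0603]
eef_rot: [3.1, 0.507, -0.002]
contact_force: [0.1, -0.7, -0.3]
opening: 0.0731
grip_force: 0.0
```

```bash
python3 -c "
from h import *
plan((.4728,.3395,.20),(.5726,.1557,.20,6.8),(.5726,.1557,.084))"
```

```text
at [0.4705 0.3382 0.0603] yaw 18.57 tilt [-9.e-04 -8.e-04 -1.e+00]
  shift [ 0.052 -0.01  -2.795] twist after 0
  shift [ 0.722  4.12  -0.   ] twist after 0.392
  shift [0.   0.   2.32] twist after 0
```

move_arm(
  increments=[
    [[0, 0, -0.6], 0],
    [[0, 0, -0.7], 0],
    [[0, 0, -0.7], 0],
    [[0, 0, -0.8], 0],
    [[0.14, 0.68, 0], 0],
    [[0.14, 0.68, 0], 0],
    [[0.14, 0.68, 0], 0],
    [[0.15, 0.68, 0], 0],
    [[0.15, 0.7, 0], 0],
    [[0, 0.7, 0], 0],
    [[0, 0, 0], 0.2],
    [[0, 0, 0], 0.19],
  ],
)

```text
time: 10.35
ee_pos: [0.5704, 0.1539, 0.2001]
eef_rot: [3.136, 0.18, -0.002]
contact_force: [-0.0, -0.7, 0.6]
opening: 0.093
grip_force: 0.0
```

move_arm(
  increments=[
    [[0, 0, 0], 0],
    [[0, 0, 0], 0],
  ],
  claw=0.08,
)

```text
time: 10.6
ee_pos: [0.5705, 0.155, 0.2002]
eef_rot: [3.136, 0.191, -0.001]
contact_force: [0.0, 1.2, 0.7]
opening: 0.0777
grip_force: 0.0
```

```bash
python3 -c "
from h import *
plan((.5726,.1557,.2,6.8),(.5726,.1557,.084))
print(robot.get_state()['opening'])
i=robot.capture('top')[120:240,200:400];j=robot.capture('scene')[150:290,260:460]
for n in('scene','top'):
  for d in robot.boxes_of(n,'cassette_1'): print(n,np.round(d['confidence'],2),np.round(d['position'],1))
"
```

```text
at [0.5705 0.155  0.2002] yaw 6.96 tilt [-4.e-04 -1.e-04 -1.e+00]
  shift [ 0.043 -0.01   0.004] twist after 0.005
  shift [0.   0.   2.32] twist after 0
0.07768862919877025
scene 0.97 [241.3 310.9]
scene 0.96 [226.9 332.8]
scene 0.95 [215.1 352.7]
scene 0.73 [257.7 292.8]
scene 0.7 [201.3 371.2]
top 0.77 [165.3 323.1]
top 0.76 [159.3 368. ]
top 0.69 [174.7 300.1]
top 0.64 [161.5 344.8]
```

move_arm(
  increments=[
    [[0.04, 0, 0], 0],
    [[0, 0, 0], 0],
    [[0, 0, 0.4], 0],
    [[0, 0, 0.4], 0],
    [[0, 0, 0.4], 0],
    [[0, 0, 0.4], 0],
    [[0, 0, 0.4], 0],
    [[0, 0, 0.32], 0],
    [[0, 0, 0], 0],
    [[0, 0, 0], 0],
  ],
)

```text
time: 12.05
ee_pos: [0.5734, 0.1553, 0.0848]
eef_rot: [-3.136, -0.188, -0.002]
contact_force: [0.5, 0.8, -0.0]
opening: 0.0499
grip_force: 0.0
```

```bash
python3 -c "
from h import *
plan((.5726,.1557,.084,6.8));print(st()[0]['opening'],st()[0]['contact_force'])
j=robot.capture('scene')[150:290,270:460]
cv2.imwrite('pics/b.png',cv2.resize(j[:,:,::-1],(800,589),interpolation=2))"
```

```text
at [0.5734 0.1553 0.0848] yaw 6.86 tilt [ 1.3e-03  5.0e-04 -1.0e+00]
  shift [-0.014 -0.01   0.016] twist after 0.002
0.049914721393560964 [ 0.51189334  0.83250837 -0.04730413]
```

View pics/b.png

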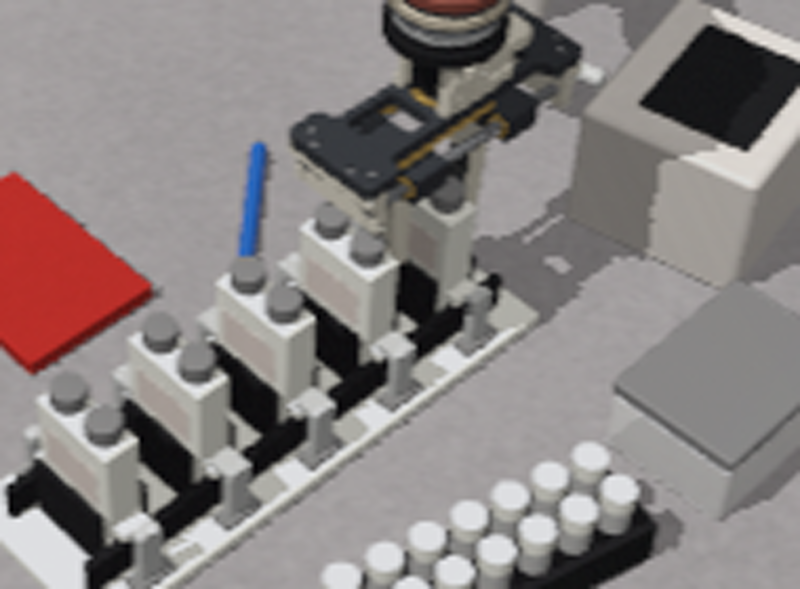

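The fingers straddle cassette 1 at about (440,235) and clear cassette 2. I'll grip it.

move_arm(
  increments=[
    [[0, 0, 0], 0],
    [[0, 0, 0], 0],
    [[0, 0, 0], 0],
    [[0, 0, 0], 0],
    [[0, 0, 0], 0],
    [[0, 0, 0], 0],
  ],
  claw=-1,
  force=35,
)

```text
time: 12.85
ee_pos: [0.5729, 0.1553, 0.0845]
eef_rot: [-3.136, -0.188, -0.001]
contact_force: [0.1, 0.3, 2.4]
opening: 0.0259
grip_force: 35.0
```

move_arm(
  increments=[
    [[0, 0, -0.04], 0],
    [[0, 0, -0.04], 0],
    [[0, 0, -0.04], 0],
    [[0, 0, -0.04], 0],
    [[0, 0, 0], 0],
    [[0, 0, 0], 0],
  ],
)

```text
time: 13.6
ee_pos: [0.5728, 0.1551, 0.0922]
eef_rot: [-3.136, -0.188, 0.0]
contact_force: [0.1, -0.8, -1.7]
opening: 0.0257
grip_force: 35.0
```

Cassette 1 rises freely at 1.7 N, so its clip is worn and it must come out.

move_arm(
  increments=[
    [[0, 0, 0], 0],
    [[0, 0, 0], 0],
    [[0, 0, -0.2], 0],
    [[0, 0, -0.3], 0],
    [[0, 0, -0.4], 0],
    [[0, 0, -0.5], 0],
    [[0, 0, -0.5], 0],
    [[0, 0, -0.5], 0],
    [[0, 0, -0.5], 0],
    [[0, 0, -0.3], 0],
    [[0, 0, 0], 0],
  ],
)

```text
time: 14.98
ee_pos: [0.5734, 0.1553, 0.2538]
eef_rot: [-3.135, -0.188, -0.005]
contact_force: [0.1, 0.2, -2.3]
opening: 0.0255
grip_force: 35.0
```

```bash
python3 -c "
from h import *
y=np.array([.252,.968]);m=np.array([.4968,-.3748]);a=m-.07*y;print(a,m+.07*y,st()[0]['opening'],st()[0]['contact_force'])
plan((.55,-.1,.25),(*a,.25,-14.6),(*a,.078))"
```

```text
[ 0.47916 -0.44256] [ 0.51444 -0.30704] 0.02546510264445363 [ 0.09155566  0.22228452 -2.26422249]
at [0.5734 0.1553 0.2538] yaw 6.86 tilt [ 0.0031  0.001  -1.    ]
  shift [-1.074  5.013  0.076] twist after 0
  shift [-2.225  6.633 -0.   ] twist after 0.715
  shift [ 0.   -0.    3.44] twist after 0
```

move_arm(
  increments=[
    [[-0.1, 0.3, 0], 0],
    [[-0.15, 0.5, 0], 0],
    [[-0.15, 0.55, 0], 0],
    [[-0.15, 0.55, 0], 0],
    [[-0.15, 0.55, 0], 0],
    [[-0.15, 0.55, 0], 0],
    [[-0.15, 0.55, 0], 0],
    [[-0.15, 0.55, 0], 0],
    [[-0.15, 0.55, 0], 0],
    [[-0.15, 0.55, 0], 0],
    [[-0.15, 0.55, 0], 0],
    [[-0.15, 0.55, 0], 0],
  ],
)

```text
time: 16.48
ee_pos: [0.5217, -0.1701, 0.2509]
eef_rot: [-3.136, -0.186, 0.005]
contact_force: [-0.1, 0.1, -1.4]
opening: 0.0258
grip_force: 35.0
```

move_arm(
  increments=[
    [[-0.2, 0.55, 0], 0],
    [[-0.2, 0.55, 0], 0],
    [[-0.2, 0.55, 0], 0],
    [[-0.2, 0.55, 0], 0],
    [[-0.2, 0.5, 0], 0],
    [[-0.2, 0.5, 0], 0],
    [[-0.2, 0.5, 0], 0],
    [[-0.2, 0.4, 0], 0],
    [[0, 0.3, 0], 0.24],
    [[0, 0, 0], 0.24],
    [[0, 0, 0], 0.24],
    [[0, 0, 0], 0],
  ],
)

```text
time: 17.98
ee_pos: [0.4696, -0.3962, 0.2514]
eef_rot: [-3.115, 0.401, 0.003]
contact_force: [0.6, -0.2, -1.2]
opening: 0.0261
grip_force: 35.0
```

```bash
python3 -c "
from h import *
plan((.479,-.4426,.25,-14.6),(.479,-.4426,.078));print(st()[0]['contact_force'])"
```

```text
at [ 0.4696 -0.3962  0.2514] yaw -14.68 tilt [-1.7e-03  8.0e-04 -1.0e+00]
  shift [0.417 0.851 0.029] twist after -0.003
  shift [ 0.   -0.    3.44] twist after 0
[ 0.59938247 -0.17332444 -1.20987216]
```

move_arm(
  increments=[
    [[0.21, 0.42, 0], 0],
    [[0.21, 0.43, 0], 0],
    [[0, 0, 0.4], 0],
    [[0, 0, 0.6], 0],
    [[0, 0, 0.6], 0],
    [[0, 0, 0.6], 0],
    [[0, 0, 0.6], 0],
    [[0, 0, 0.3], 0],
    [[0, 0, 0.2], 0],
    [[0, 0, 0], 0],
    [[0, 0, 0], 0],
  ],
)

```text
time: 19.35
ee_pos: [0.4805, -0.4432, 0.0883]
eef_rot: [3.114, -0.402, 0.003]
contact_force: [-0.1, -0.1, -1.7]
opening: 0.026
grip_force: 35.0
```

```bash
python3 -c "
from h import *
plan((.479,-.4426,.0765,-14.6));print(st()[0]['contact_force'])
j=robot.capture('scene')[200:360,80:280]
cv2.imwrite('pics/c.png',cv2.resize(j[:,:,::-1],(750,600),interpolation=2))"
```

```text
at [ 0.4805 -0.4432  0.0883] yaw -14.72 tilt [ 0.0017 -0.0015 -1.    ]
  shift [-0.032 -0.003  0.236] twist after -0.004
[-0.05605308 -0.06778289 -1.69617372]
```

View pics/c.png

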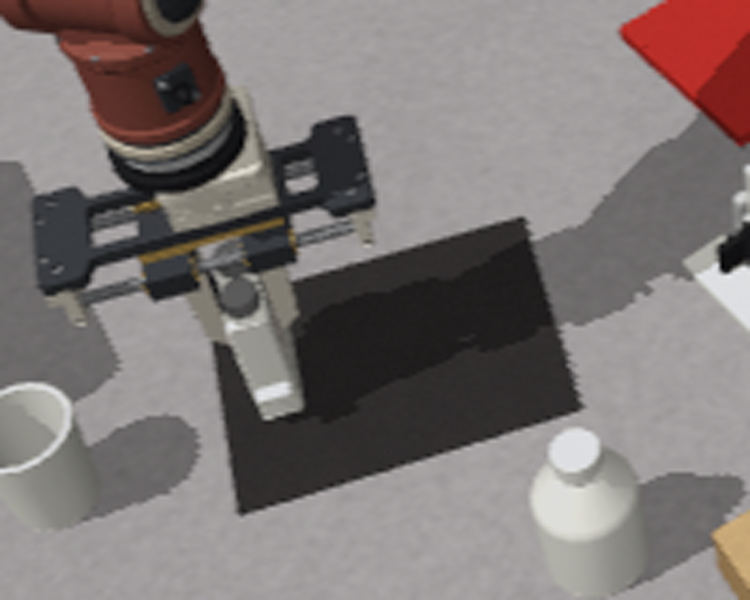

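Cassette 1 hangs upright just above the mat's left part at about (265,380), close to its -y end. I'll lower it.

move_arm(
  increments=[
    [[0, 0, 0.08], 0],
    [[0, 0, 0.08], 0],
    [[0, 0, 0.04], 0],
    [[0, 0, 0.02], 0],
    [[0, 0, 0], 0],
    [[0, 0, 0], 0],
  ],
)

```text
time: 20.15
ee_pos: [0.4798, -0.4424, 0.0765]
eef_rot: [-3.115, 0.403, 0.0]
contact_force: [-1.5, 1.2, 2.7]
opening: 0.026
grip_force: 35.0
```

move_arm(
  increments=[
    [[0, 0, 0.02], 0],
    [[0, 0, 0.02], 0],
    [[0, 0, 0], 0],
    [[0, 0, 0], 0],
  ],
)

```text
time: 20.65
ee_pos: [0.4799, -0.4425, 0.0765]
eef_rot: [-3.116, 0.403, -0.001]
contact_force: [-3.2, 2.8, 12.0]
opening: 0.0257
grip_force: 35.0
```

Contact with the mat. I'll take the load off, open wide enough, and go up.

move_arm(
  increments=[
    [[0, 0, -0.04], 0],
    [[0, 0, 0], 0],
  ],
)

```text
time: 20.9
ee_pos: [0.4803, -0.4429, 0.0765]
eef_rot: [3.115, -0.403, 0.001]
contact_force: [-0.5, 1.6, 3.6]
opening: 0.0259
grip_force: 35.0
```

move_arm(
  increments=[
    [[0, 0, 0], 0],
    [[0, 0, 0], 0],
    [[0, 0, 0], 0],
    [[0, 0, 0], 0],
    [[0, 0, -0.3], 0],
    [[0, 0, -0.5], 0],
    [[0, 0, -0.6], 0],
    [[0, 0, -0.6], 0],
    [[0, 0, -0.5], 0],
  ],
  claw=0.08,
)

```text
time: 22.02
ee_pos: [0.4803, -0.4429, 0.2039]
eef_rot: [3.114, -0.403, 0.004]
contact_force: [0.1, -0.9, 0.6]
opening: 0.0504
grip_force: 0.0
```

```bash
python3 -c "
from h import *
plan((.5809,.0862,.2,6.8),(.5809,.0862,.084))"
```

```text
at [ 0.4803 -0.4429  0.2039] yaw -14.74 tilt [ 0.002  -0.0017 -1.    ]
  shift [ -0.746 -10.746   0.078] twist after -0.718
  shift [0.   0.   2.32] twist after 0
```

move_arm(
  increments=[
    [[-0.06, -0.9, 0], 0],
    [[-0.06, -0.9, 0], 0],
    [[-0.06, -0.9, 0], 0],
    [[-0.06, -0.9, 0], 0],
    [[-0.06, -0.9, 0], 0],
    [[-0.06, -0.9, 0], 0],
    [[-0.06, -0.9, 0], 0],
    [[-0.06, -0.9, 0], 0],
    [[-0.06, -0.9, 0], 0],
    [[-0.06, -0.9, 0], 0],
    [[-0.06, -0.9, 0], 0],
    [[-0.06, -0.85, 0], 0],
  ],
)

```text
time: 23.52
ee_pos: [0.5824, 0.0881, 0.2026]
eef_rot: [-3.115, 0.402, -0.003]
contact_force: [-0.4, -0.2, 0.0]
opening: 0.0502
grip_force: 0.0
```

move_arm(
  increments=[
    [[0, 0, 0], -0.24],
    [[0, 0, 0], -0.24],
    [[0, 0, 0], -0.24],
    [[0, 0, 0], 0],
    [[0, 0, 0], 0],
  ],
)

```text
time: 24.15
ee_pos: [0.582, 0.0863, 0.2018]
eef_rot: [-3.136, -0.185, -0.002]
contact_force: [-0.3, -1.1, 0.5]
opening: 0.0501
grip_force: 0.0
```

```bash
python3 -c "
from h import *
plan((.5809,.0862,.2,6.8),(.5809,.0862,.084))"
```

```text
at [0.582  0.0863 0.2018] yaw 6.75 tilt [ 1.e-03  1.e-04 -1.e+00]
  shift [-0.022 -0.     0.037] twist after -0.002
  shift [0.   0.   2.32] twist after 0
```

move_arm(
  increments=[
    [[0, 0, 0.4], 0],
    [[0, 0, 0.4], 0],
    [[0, 0, 0.4], 0],
    [[0, 0, 0.4], 0],
    [[0, 0, 0.4], 0],
    [[0, 0, 0.34], 0],
    [[0, 0, 0], 0],
    [[0, 0, 0], 0],
  ],
)

```text
time: 25.15
ee_pos: [0.5824, 0.0866, 0.0848]
eef_rot: [-3.136, -0.188, -0.002]
contact_force: [0.3, -0.8, 0.3]
opening: 0.0504
grip_force: 0.0
```

move_arm(
  increments=[
    [[0, 0, 0], 0],
    [[0, 0, 0], 0],
    [[0, 0, 0], 0],
    [[0, 0, 0], 0],
    [[0, 0, 0], 0],
    [[0, 0, 0], 0],
  ],
  claw=-1,
)

```text
time: 25.9
ee_pos: [0.582, 0.0866, 0.0845]
eef_rot: [-3.136, -0.188, -0.001]
contact_force: [-0.7, -0.4, 3.3]
opening: 0.0257
grip_force: 35.0
```

move_arm(
  increments=[
    [[0, 0, -0.04], 0],
    [[0, 0, -0.04], 0],
    [[0, 0, -0.04], 0],
    [[0, 0, -0.04], 0],
    [[0, 0, 0], 0],
    [[0, 0, 0], 0],
  ],
)

```text
time: 26.65
ee_pos: [0.5812, 0.0863, 0.0915]
eef_rot: [3.136, 0.188, -0.003]
contact_force: [0.0, -0.8, -11.1]
opening: 0.0257
grip_force: 35.0
```

Sound clip: 11 N at 7 mm. I'll add 1 mm, hold, then settle back.

move_arm(
  increments=[
    [[0, 0, -0.03], 0],
    [[0, 0, 0], 0],
    [[0, 0, 0], 0],
    [[0, 0, 0], 0],
    [[0, 0, 0], 0],
    [[0, 0, 0], 0],
    [[0, 0, 0], 0],
  ],
)

```text
time: 27.52
ee_pos: [0.5812, 0.0863, 0.0935]
eef_rot: [3.136, 0.188, -0.002]
contact_force: [-0.4, -0.6, -12.0]
opening: 0.0255
grip_force: 35.0
```

move_arm(
  increments=[
    [[0, 0, 0.04], 0],
    [[0, 0, 0.04], 0],
    [[0, 0, 0.04], 0],
    [[0, 0, 0.04], 0],
    [[0, 0, 0.03], 0],
    [[0, 0, 0], 0],
    [[0, 0, 0], 0],
  ],
)

```text
time: 28.4
ee_pos: [0.5837, 0.087, 0.0853]
eef_rot: [-3.135, -0.188, -0.007]
contact_force: [-0.4, -0.1, -2.2]
opening: 0.026
grip_force: 35.0
```

move_arm(
  increments=[
    [[0, 0, 0], 0],
    [[0, 0, 0], 0],
    [[0, 0, 0], 0],
    [[0, 0, 0], 0],
    [[0, 0, -0.4], 0],
    [[0, 0, -0.5], 0],
    [[0, 0, -0.6], 0],
    [[0, 0, -0.5], 0],
    [[0, 0, 0], 0],
  ],
  claw=0.08,
)

```text
time: 29.52
ee_pos: [0.5832, 0.0867, 0.1861]
eef_rot: [-3.135, -0.188, -0.008]
contact_force: [0.8, -0.7, -0.1]
opening: 0.0499
grip_force: 0.0
```

```bash
python3 -c "
from h import *
plan((.5892,.0167,.185,6.8),(.5892,.0167,.084))
for n,z in(('scene',.09),('top',.09)):
  robot.capture(n)
  for d in robot.boxes_of(n,'cassette_1'): print(n,np.round(d['confidence'],2),np.round(d['position'],1),np.round(ray(n,d['position'][::-1],z)[0],3))
"
```

```text
at [0.5832 0.0867 0.1861] yaw 6.86 tilt [ 4.8e-03  9.0e-04 -1.0e+00]
  shift [-0.048  1.404  0.021] twist after 0.002
  shift [0.   0.   2.02] twist after 0
scene 0.88 [227.4 334.9] [0.595 0.019 0.09 ]
scene 0.82 [260.5 293.3] [ 0.624 -0.127  0.09 ]
scene 0.77 [211.3 355.6] [0.581 0.098 0.09 ]
scene 0.69 [162.4 403.5] [0.506 0.332 0.09 ]
scene 0.57 [241.6 308. ] [ 0.595 -0.064  0.09 ]
top 0.82 [160.3 343.7] [ 0.598 -0.049  0.09 ]
top 0.63 [156.7 367.8] [ 0.608 -0.122  0.09 ]
top 0.57 [199.4 472.4] [ 0.473 -0.431  0.09 ]
top 0.27 [130.4 434.2] [ 0.686 -0.327  0.09 ]
top 0.2 [202.5 214. ] [0.475 0.34  0.09 ]
```

move_arm(
  increments=[
    [[-0.02, 0.7, 0], 0],
    [[-0.02, 0.7, 0], 0],
    [[0, 0, 0], 0],
    [[0, 0, 0.3], 0],
    [[0, 0, 0.4], 0],
    [[0, 0, 0.4], 0],
    [[0, 0, 0.4], 0],
    [[0, 0, 0.4], 0],
    [[0, 0, 0.12], 0],
    [[0, 0, 0], 0],
    [[0, 0, 0], 0],
  ],
)

```text
time: 31.1
ee_pos: [0.5887, 0.0172, 0.0837]
eef_rot: [-3.136, -0.189, -0.002]
contact_force: [0.0, -0.3, 0.0]
opening: 0.0504
grip_force: 0.0
```

move_arm(
  increments=[
    [[0, 0, 0], 0],
    [[0, 0, 0], 0],
    [[0, 0, 0], 0],
    [[0, 0, 0], 0],
    [[0, 0, 0], 0],
    [[0, 0, 0], 0],
  ],
  claw=-1,
)

```text
time: 31.85
ee_pos: [0.5883, 0.0168, 0.0834]
eef_rot: [-3.136, -0.188, -0.001]
contact_force: [-0.5, 0.4, 2.5]
opening: 0.0258
grip_force: 35.0
```

move_arm(
  increments=[
    [[0, 0, -0.04], 0],
    [[0, 0, -0.04], 0],
    [[0, 0, -0.04], 0],
    [[0, 0, -0.04], 0],
    [[0, 0, 0], 0],
    [[0, 0, 0], 0],
  ],
)

```text
time: 32.6
ee_pos: [0.5877, 0.0166, 0.0906]
eef_rot: [3.136, 0.188, -0.002]
contact_force: [0.8, 0.7, -11.4]
opening: 0.0263
grip_force: 35.0
```

Cassette 3's clip is sound. Hold, settle, release.

move_arm(
  increments=[
    [[0, 0, -0.02], 0],
    [[0, 0, 0], 0],
    [[0, 0, 0], 0],
    [[0, 0, 0], 0],
    [[0, 0, 0], 0],
    [[0, 0, 0], 0],
    [[0, 0, 0], 0],
  ],
)

```text
time: 33.48
ee_pos: [0.5877, 0.0166, 0.092]
eef_rot: [3.136, 0.188, -0.002]
contact_force: [-0.3, -0.3, -12.4]
opening: 0.0261
grip_force: 35.0
```

move_arm(
  increments=[
    [[0, 0, 0.04], 0],
    [[0, 0, 0.04], 0],
    [[0, 0, 0.04], 0],
    [[0, 0, 0.04], 0],
    [[0, 0, 0.02], 0],
    [[0, 0, 0], 0],
    [[0, 0, 0], 0],
  ],
)

```text
time: 34.35
ee_pos: [0.5897, 0.0169, 0.0842]
eef_rot: [-3.136, -0.188, -0.006]
contact_force: [-0.5, 0.2, -0.8]
opening: 0.0261
grip_force: 35.0
```

move_arm(
  increments=[
    [[0, 0, 0], 0],
    [[0, 0, 0], 0],
    [[0, 0, 0], 0],
    [[0, 0, 0], 0],
    [[0, 0, -0.4], 0],
    [[0, 0, -0.5], 0],
    [[0, 0, -0.6], 0],
    [[0, 0, -0.5], 0],
    [[0, 0, 0], 0],
  ],
  claw=0.08,
)

```text
time: 35.48
ee_pos: [0.5896, 0.0168, 0.1851]
eef_rot: [-3.136, -0.188, -0.008]
contact_force: [0.9, 0.5, 0.2]
opening: 0.0499
grip_force: 0.0
```

```bash
python3 -c "
from h import *
plan((.5974,-.0528,.185,6.8),(.5974,-.0528,.084))"
```

```text
at [0.5896 0.0168 0.1851] yaw 6.86 tilt [ 4.8e-03  3.0e-04 -1.0e+00]
  shift [-1.1e-02  1.4e+00  1.0e-03] twist after 0.002
  shift [0.   0.   2.02] twist after 0
```

move_arm(
  increments=[
    [[-0.01, 0.7, 0], 0],
    [[0, 0.7, 0], 0],
    [[0, 0, 0], 0],
    [[0, 0, 0.3], 0],
    [[0, 0, 0.4], 0],
    [[0, 0, 0.4], 0],
    [[0, 0, 0.4], 0],
    [[0, 0, 0.4], 0],
    [[0, 0, 0.12], 0],
    [[0, 0, 0], 0],
    [[0, 0, 0], 0],
  ],
)

```text
time: 36.85
ee_pos: [0.5966, -0.0524, 0.0828]
eef_rot: [-3.136, -0.189, -0.002]
contact_force: [0.6, 0.3, 0.4]
opening: 0.0503
grip_force: 0.0
```

move_arm(
  increments=[
    [[0, 0, 0], 0],
    [[0, 0, 0], 0],
    [[0, 0, 0], 0],
    [[0, 0, 0], 0],
    [[0, 0, 0], 0],
    [[0, 0, 0], 0],
  ],
  claw=-1,
)

```text
time: 37.6
ee_pos: [0.5962, -0.0528, 0.0824]
eef_rot: [-3.136, -0.188, -0.001]
contact_force: [-0.9, 0.0, 2.2]
opening: 0.0256
grip_force: 35.0
```

move_arm(
  increments=[
    [[0, 0, -0.04], 0],
    [[0, 0, -0.04], 0],
    [[0, 0, -0.04], 0],
    [[0, 0, -0.04], 0],
    [[0, 0, 0], 0],
    [[0, 0, 0], 0],
  ],
)

```text
time: 38.35
ee_pos: [0.5956, -0.0529, 0.0896]
eef_rot: [-3.136, -0.188, 0.002]
contact_force: [1.5, -0.2, -11.1]
opening: 0.0257
grip_force: 35.0
```

Cassette 4's clip is sound too.

move_arm(
  increments=[
    [[0, 0, -0.02], 0],
    [[0, 0, 0], 0],
    [[0, 0, 0], 0],
    [[0, 0, 0], 0],
    [[0, 0, 0], 0],
    [[0, 0, 0], 0],
    [[0, 0, 0], 0],
  ],
)

```text
time: 39.22
ee_pos: [0.5956, -0.0529, 0.091]
eef_rot: [-3.136, -0.188, 0.002]
contact_force: [0.4, -0.3, -11.4]
opening: 0.0256
grip_force: 35.0
```

move_arm(
  increments=[
    [[0, 0, 0.04], 0],
    [[0, 0, 0.04], 0],
    [[0, 0, 0.04], 0],
    [[0, 0, 0.04], 0],
    [[0, 0, 0.02], 0],
    [[0, 0, 0], 0],
    [[0, 0, 0], 0],
  ],
)

```text
time: 40.1
ee_pos: [0.5977, -0.0528, 0.0832]
eef_rot: [3.136, 0.188, 0.006]
contact_force: [0.1, 0.3, -1.7]
opening: 0.0257
grip_force: 35.0
```

move_arm(
  increments=[
    [[0, 0, 0], 0],
    [[0, 0, 0], 0],
    [[0, 0, 0], 0],
    [[0, 0, 0], 0],
    [[0, 0, -0.4], 0],
    [[0, 0, -0.5], 0],
    [[0, 0, -0.6], 0],
    [[0, 0, -0.5], 0],
    [[0, 0, 0], 0],
  ],
  claw=0.08,
)

```text
time: 41.22
ee_pos: [0.5974, -0.053, 0.1841]
eef_rot: [3.135, 0.188, 0.008]
contact_force: [0.2, -0.5, -0.7]
opening: 0.0502
grip_force: 0.0
```

```bash
python3 -c "
from h import *
plan((.6057,-.1223,.185,6.8),(.6057,-.1223,.084))"
```

```text
at [ 0.5974 -0.053   0.1841] yaw 6.85 tilt [ 4.9e-03 -2.0e-04 -1.0e+00]
  shift [-0.002  1.397 -0.018] twist after 0.002
  shift [0.   0.   2.02] twist after 0
```

move_arm(
  increments=[
    [[0, 0.7, 0], 0],
    [[0, 0.7, 0], 0],
    [[0, 0, 0], 0],
    [[0, 0, 0.3], 0],
    [[0, 0, 0.4], 0],
    [[0, 0, 0.4], 0],
    [[0, 0, 0.4], 0],
    [[0, 0, 0.4], 0],
    [[0, 0, 0.08], 0],
    [[0, 0, 0], 0],
    [[0, 0, 0], 0],
  ],
)

```text
time: 42.6
ee_pos: [0.605, -0.122, 0.0839]
eef_rot: [3.136, 0.189, 0.002]
contact_force: [0.3, 0.7, 0.2]
opening: 0.0499
grip_force: 0.0
```

move_arm(
  increments=[
    [[0, 0, 0], 0],
    [[0, 0, 0], 0],
    [[0, 0, 0], 0],
    [[0, 0, 0], 0],
    [[0, 0, 0], 0],
    [[0, 0, 0], 0],
  ],
  claw=-1,
)

```text
time: 43.35
ee_pos: [0.6046, -0.1224, 0.0834]
eef_rot: [-3.136, -0.188, -0.001]
contact_force: [-0.2, 0.5, 1.5]
opening: 0.026
grip_force: 35.0
```

move_arm(
  increments=[
    [[0, 0, -0.04], 0],
    [[0, 0, -0.04], 0],
    [[0, 0, -0.04], 0],
    [[0, 0, -0.04], 0],
    [[0, 0, 0], 0],
    [[0, 0, 0], 0],
  ],
)

```text
time: 44.1
ee_pos: [0.6044, -0.1224, 0.0912]
eef_rot: [-3.136, -0.188, 0.0]
contact_force: [0.2, 0.1, -2.2]
opening: 0.0252
grip_force: 35.0
```

Cassette 5 is not retained. I'll lift it out.

move_arm(
  increments=[
    [[0, 0, 0], 0],
    [[0, 0, 0], 0],
    [[0, 0, -0.2], 0],
    [[0, 0, -0.3], 0],
    [[0, 0, -0.4], 0],
    [[0, 0, -0.5], 0],
    [[0, 0, -0.5], 0],
    [[0, 0, -0.5], 0],
    [[0, 0, -0.5], 0],
    [[0, 0, -0.3], 0],
    [[0, 0, 0], 0],
  ],
)

```text
time: 45.48
ee_pos: [0.6051, -0.1225, 0.2528]
eef_rot: [3.135, 0.188, 0.005]
contact_force: [0.2, -0.5, -2.1]
opening: 0.0253
grip_force: 35.0
```

```bash
python3 -c "
from h import *
plan((.509,-.326,.25,-14.6),(.509,-.326,.0755));print(st()[0]['contact_force'],st()[0]['opening'])
i=robot.capture('top')[150:250,370:530];j=robot.capture('scene')[210:360,80:320]
cv2.imwrite('pics/d.png',np.hstack([cv2.resize(i,(400,250),interpolation=2),cv2.resize(j,(400,250),interpolation=2)])[:,:,::-1])
for n,z in(('scene',.06),('top',.06)):
  for d in robot.boxes_of(n,'cassette_1'): print(n,np.round(d['confidence'],2),np.round(d['position'],1),np.round(ray(n,d['position'][::-1],z)[0],3))
"
```

```text
at [ 0.6051 -0.1225  0.2528] yaw 6.86 tilt [ 3.3e-03 -5.0e-04 -1.0e+00]
  shift [-2.394  3.812  0.057] twist after 0.715
  shift [ 0.   -0.    3.49] twist after 0
[ 0.19614083 -0.45374491 -2.13710054] 0.025340858378293477
scene 0.98 [288.6 148.8] [ 0.476 -0.443  0.06 ]
scene 0.82 [243.8 311.9] [ 0.585 -0.046  0.06 ]
scene 0.78 [224.2 292.3] [ 0.499 -0.05   0.06 ]
scene 0.7 [264.  326.5] [ 0.66  -0.054  0.06 ]
scene 0.63 [225.4 335.5] [0.569 0.041 0.06 ]
scene 0.62 [212.6 353.9] [0.56 0.11 0.06]
scene 0.4 [163.3 400.3] [0.48  0.347 0.06 ]
top 0.97 [199.8 471.8] [ 0.475 -0.439  0.06 ]
top 0.73 [169.8 297.7] [0.576 0.091 0.06 ]
top 0.67 [164.  342.5] [ 0.592 -0.047  0.06 ]
top 0.63 [162.9 321.4] [0.597 0.018 0.06 ]
```

View pics/d.png

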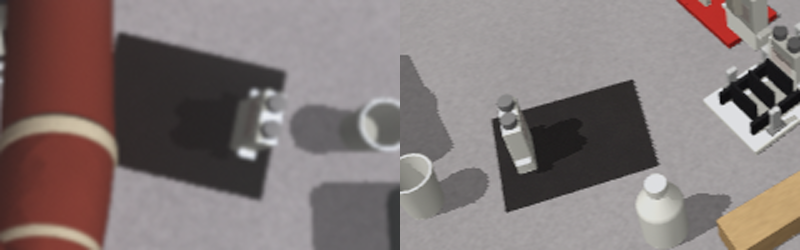

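Cassette 1 stands upright on the mat (left half (262,122), right half (517,140)). I'll carry cassette 5 to the other half.

move_arm(
  increments=[
    [[-0.2, 0.3, 0], 0],
    [[-0.3, 0.45, 0], 0],
    [[-0.3, 0.5, 0], 0],
    [[-0.3, 0.5, 0], 0],
    [[-0.3, 0.5, 0], 0],
    [[-0.3, 0.5, 0], 0],
    [[-0.3, 0.5, 0], 0],
    [[-0.3, 0.4, 0], 0],
    [[-0.1, 0.16, 0], 0.24],
    [[0, 0, 0], 0.24],
    [[0, 0, 0], 0.24],
    [[0, 0, 0], 0],
  ],
)

```text
time: 47.18
ee_pos: [0.5068, -0.3269, 0.2507]
eef_rot: [3.115, -0.403, -0.002]
contact_force: [-1.0, -0.0, -1.5]
opening: 0.0255
grip_force: 35.0
```

```bash
python3 -c "
from h import *
plan((.509,-.326,.25,-14.6),(.509,-.326,.0755));print(st()[0]['contact_force'],st()[0]['opening'])"
```

```text
at [ 0.5068 -0.3269  0.2507] yaw -14.75 tilt [-1.6e-03 -3.0e-04 -1.0e+00]
  shift [ 0.037 -0.028  0.014] twist after -0.005
  shift [ 0.   -0.    3.49] twist after 0
[-1.01991442 -0.02604086 -1.50472832] 0.02554385650364502
```

move_arm(
  increments=[
    [[0.04, -0.03, 0], 0],
    [[0, 0, 0.4], 0],
    [[0, 0, 0.6], 0],
    [[0, 0, 0.6], 0],
    [[0, 0, 0.6], 0],
    [[0, 0, 0.5], 0],
    [[0, 0, 0.3], 0],
    [[0, 0, 0.2], 0],
    [[0, 0, 0.1], 0],
    [[0, 0, 0], 0],
    [[0, 0, 0], 0],
  ],
)

```text
time: 48.55
ee_pos: [0.5108, -0.3252, 0.0869]
eef_rot: [3.115, -0.403, 0.002]
contact_force: [-0.4, 0.2, -1.7]
opening: 0.0259
grip_force: 35.0
```

move_arm(
  increments=[
    [[0, 0, 0.06], 0],
    [[0, 0, 0.04], 0],
    [[0, 0, 0.02], 0],
    [[0, 0, 0], 0],
    [[0, 0, 0], 0],
  ],
)

```text
time: 49.18
ee_pos: [0.5104, -0.3249, 0.0802]
eef_rot: [-3.116, 0.403, -0.0]
contact_force: [0.9, 0.9, -1.3]
opening: 0.0253
grip_force: 35.0
```

move_arm(
  increments=[
    [[0, 0, 0.04], 0],
    [[0, 0, 0.02], 0],
    [[0, 0, 0.02], 0],
    [[0, 0, 0.02], 0],
    [[0, 0, 0], 0],
    [[0, 0, 0], 0],
  ],
)

```text
time: 49.92
ee_pos: [0.5104, -0.3249, 0.0754]
eef_rot: [-3.116, 0.403, -0.0]
contact_force: [-0.1, 0.7, 0.7]
opening: 0.026
grip_force: 35.0
```

move_arm(
  increments=[
    [[0, 0, 0], 0],
    [[0, 0, 0], 0],
    [[0, 0, 0], 0],
    [[0, 0, 0], 0],
    [[0, 0, -0.3], 0],
    [[0, 0, -0.5], 0],
    [[0, 0, -0.6], 0],
    [[0, 0, -0.6], 0],
    [[0, 0, -0.7], 0],
    [[0, 0, 0], 0],
  ],
  claw=0.08,
)

```text
time: 51.18
ee_pos: [0.5122, -0.3261, 0.2144]
eef_rot: [3.112, -0.403, 0.012]
contact_force: [-0.5, -0.2, 0.5]
opening: 0.0504
grip_force: 0.0
```

```bash
python3 -c "
from h import *
plan((.53,0,.215),(.4728,.3395,.215,18.6),(.4728,.3395,.06))"
```

```text
at [ 0.5122 -0.3261  0.2144] yaw -14.74 tilt [ 0.0072 -0.0043 -1.    ]
  shift [-1.315 -6.399 -0.013] twist after 0
  shift [-2.834 -6.275 -0.   ] twist after -1.111
  shift [0.  0.  3.1] twist after 0
```

move_arm(
  increments=[
    [[-0.16, -0.8, 0], 0],
    [[-0.16, -0.8, 0], 0],
    [[-0.16, -0.8, 0], 0],
    [[-0.16, -0.8, 0], 0],
    [[-0.16, -0.8, 0], 0],
    [[-0.16, -0.8, 0], 0],
    [[-0.16, -0.8, 0], 0],
    [[-0.16, -0.8, 0], 0],
  ],
  claw=1,
)

```text
time: 52.18
ee_pos: [0.5292, 0.0022, 0.2097]
eef_rot: [3.115, -0.403, -0.002]
contact_force: [0.8, -0.0, -1.0]
opening: 0.0931
grip_force: 0.0
```

move_arm(
  increments=[
    [[-0.32, -0.7, 0], 0],
    [[-0.32, -0.7, 0], 0],
    [[-0.32, -0.7, 0], 0],
    [[-0.32, -0.7, 0], 0],
    [[-0.32, -0.7, 0], 0],
    [[-0.32, -0.7, 0], 0],
    [[-0.32, -0.7, 0], 0],
    [[-0.32, -0.7, 0], 0],
    [[-0.3, -0.7, 0], 0],
    [[0, 0, 0], 0],
  ],
)

```text
time: 53.42
ee_pos: [0.4693, 0.3457, 0.2093]
eef_rot: [-3.116, 0.392, 0.004]
contact_force: [-0.4, -0.4, -0.2]
opening: 0.0928
grip_force: 0.0
```

move_arm(
  increments=[
    [[0, 0, 0], -0.28],
    [[0, 0, 0], -0.28],
    [[0, 0, 0], -0.28],
    [[0, 0, 0], -0.28],
    [[0, 0, 0], 0],
    [[0, 0, 0], 0],
  ],
)

```text
time: 54.18
ee_pos: [0.4719, 0.3408, 0.21]
eef_rot: [3.099, 0.509, -0.001]
contact_force: [-0.2, -0.1, 0.2]
opening: 0.0932
grip_force: 0.0
```

```bash
python3 -c "
from h import *
plan((.4728,.3395,.215,18.6),(.4728,.3395,.06))
i=robot.capture('top')[90:260,230:540];j=robot.capture('scene')[150:350,100:420]
cv2.imwrite('pics/e.png',np.vstack([cv2.resize(i,(500,274),interpolation=2),cv2.resize(j,(500,312),interpolation=2)])[:,:,::-1])
for n,z in(('scene',.06),('top',.06)):
  for d in robot.boxes_of(n,'cassette_1'): print(n,np.round(d['confidence'],2),np.round(d['position'],1),np.round(ray(n,d['position'][::-1],z)[0],3))
"
```

```text
at [0.4719 0.3408 0.21  ] yaw 18.67 tilt [-3.e-04 -9.e-04 -1.e+00]
  shift [ 0.008  0.03  -0.1  ] twist after 0.002
  shift [0.  0.  3.1] twist after 0
scene 0.91 [275.5 201.7] [ 0.513 -0.323  0.06 ]
scene 0.9 [213.2 357.8] [0.568 0.117 0.06 ]
scene 0.86 [241.8 309.4] [ 0.576 -0.048  0.06 ]
scene 0.78 [287.4 148.3] [ 0.472 -0.443  0.06 ]
scene 0.61 [229. 334.] [0.577 0.03  0.06 ]
top 0.84 [160.4 344.7] [ 0.604 -0.054  0.06 ]
top 0.79 [198.9 473.4] [ 0.478 -0.444  0.06 ]
top 0.78 [167.1 299.6] [0.585 0.085 0.06 ]
top 0.72 [190.1 433.7] [ 0.507 -0.324  0.06 ]
```

View pics/e.png

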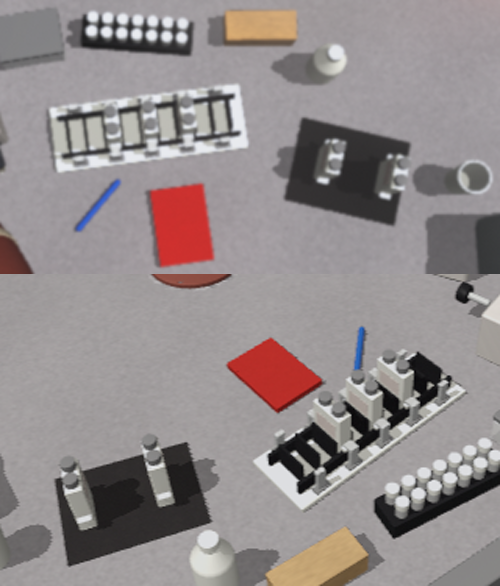

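Both removed cassettes stand on the mat ((333,160) and (395,178)), and the three sound ones are seated. Now for the knob.

move_arm(
  increments=[
    [[0, 0.03, 0.4], 0],
    [[0, 0, 0.4], 0],
    [[0, 0, 0.4], 0],
    [[0, 0, 0.4], 0],
    [[0, 0, 0.4], 0],
    [[0, 0, 0.4], 0],
    [[0, 0, 0.4], 0],
    [[0, 0, 0.2], 0],
    [[0, 0, 0], 0],
    [[0, 0, 0], 0],
  ],
)

```text
time: 55.62
ee_pos: [0.4727, 0.3409, 0.061]
eef_rot: [-3.098, -0.515, -0.002]
contact_force: [-0.3, 0.3, -0.8]
opening: 0.093
grip_force: 0.0
```

move_arm(
  increments=[
    [[0, 0, 0], 0],
    [[0, 0, 0], 0],
    [[0, 0, 0], 0],
    [[0, 0, 0], 0],
    [[0, 0, 0], 0],
    [[0, 0, 0], 0],
    [[0, 0, 0], 0],
    [[0, 0, 0], 0],
  ],
  claw=-1,
  force=25,
)

```text
time: 56.62
ee_pos: [0.4725, 0.3395, 0.0601]
eef_rot: [3.098, 0.514, -0.0]
contact_force: [0.5, -3.2, 0.2]
opening: 0.0376
grip_force: 25.0
```

move_arm(
  increments=[
    [[0.1, 0, 0], 0],
    [[0.1, 0, 0], 0],
    [[0.1, 0, 0], 0],
    [[0.1, 0, 0], 0],
    [[0.1, 0, 0], 0],
    [[0.1, 0, 0], 0],
    [[0.06, 0, 0], 0],
    [[0, 0, 0], 0],
    [[0, 0, 0], 0],
  ],
)

```text
time: 57.75
ee_pos: [0.5008, 0.3494, 0.06]
eef_rot: [3.096, 0.514, -0.01]
contact_force: [-5.8, -4.8, 6.1]
opening: 0.0374
grip_force: 25.0
```

move_arm(
  increments=[
    [[0.06, 0, 0], 0],
    [[0, 0, 0], 0],
    [[0, 0, 0], 0],
  ],
)

```text
time: 58.12
ee_pos: [0.5009, 0.3495, 0.06]
eef_rot: [3.094, 0.514, -0.019]
contact_force: [-9.4, -6.0, 10.0]
opening: 0.0371
grip_force: 25.0
```

move_arm(
  increments=[
    [[-0.06, 0, 0], 0],
    [[0, 0, 0], 0],
  ],
)

```text
time: 58.38
ee_pos: [0.5009, 0.3495, 0.0601]
eef_rot: [3.096, 0.515, -0.009]
contact_force: [-6.2, -5.2, 5.4]
opening: 0.0377
grip_force: 25.0
```

move_arm(
  increments=[
    [[0, 0, 0], 0],
    [[0, 0, 0], 0],
    [[0, 0, 0], 0],
    [[0, 0, 0], 0],
    [[0, 0, 0], 0],
    [[0, 0, -0.4], 0],
    [[0, 0, -0.6], 0],
    [[0, 0, -0.6], 0],
    [[0, 0, -0.6], 0],
    [[0, 0, -0.6], 0],
    [[0, 0, 0], 0],
  ],
  claw=1,
)

```text
time: 59.75
ee_pos: [0.5047, 0.3522, 0.2028]
eef_rot: [-3.096, -0.514, -0.008]
contact_force: [-0.4, 0.6, 0.3]
opening: 0.093
grip_force: 0.0
```

move_arm(
  increments=[
    [[0, 0.8, 0], 0],
    [[0, 0.8, 0], 0],
    [[0, 0.8, 0], 0],
    [[0, 0.8, 0], 0],
    [[0, 0.8, 0], 0],
    [[0, 0, 0], 0],
    [[0, 0, 0], 0],
    [[0, 0, 0], 0],
  ],
)

```text
time: 60.75
ee_pos: [0.5672, 0.1639, 0.1997]
eef_rot: [-3.097, -0.519, 0.002]
contact_force: [0.7, 0.8, -0.6]
opening: 0.0928
grip_force: 0.0
```

```bash
python3 -c "
from h import *
i=robot.capture('top');j=robot.capture('scene')
cv2.imwrite('pics/f.png',np.vstack([i[90:260,140:540],j[130:380,90:490]])[:,:,::-1])
cv2.imwrite('pics/f.png',cv2.resize(cv2.imread('pics/f.png'),(560,588),interpolation=2))
for n in('scene','top'):
  for t in('cassette_1','knob_grip'):
    for d in robot.boxes_of(n,t): print(n,t,np.round(d['confidence'],2),np.round(d['position'],1),np.round(ray(n,d['position'][::-1],.066)[0],3))
"
```

```text
scene cassette_1 0.98 [227.2 333.1] [0.575 0.029 0.066]
scene cassette_1 0.89 [215.6 354.2] [0.574 0.1   0.066]
scene cassette_1 0.81 [275.2 203.1] [ 0.519 -0.321  0.066]
scene cassette_1 0.69 [286.4 150.8] [ 0.477 -0.437  0.066]
scene cassette_1 0.6 [240.7 310.7] [ 0.579 -0.046  0.066]
scene cassette_1 0.34 [337.8 302.6] [ 0.799 -0.218  0.066]
scene knob_grip 0.67 [ 97.5 340.8] [0.108 0.402 0.066]
top cassette_1 0.83 [189.6 435.5] [ 0.508 -0.328  0.066]
top cassette_1 0.77 [164.4 322.9] [0.591 0.014 0.066]
top cassette_1 0.73 [201.5 473. ] [ 0.469 -0.441  0.066]
top cassette_1 0.67 [162.9 342.4] [ 0.595 -0.046  0.066]
top cassette_1 0.59 [169.3 299.7] [0.577 0.085 0.066]
top knob_grip 0.63 [320.2 199.6] [0.132 0.382 0.066]
```

View pics/f.png

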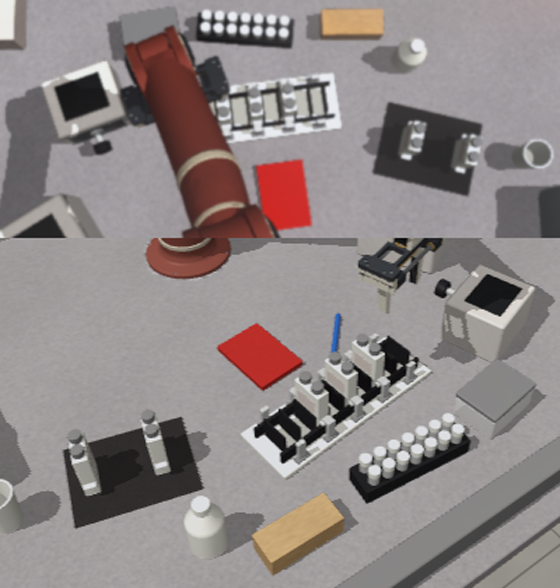

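The final picture shows the knob home ((100,147) top half, (443,288) scene half). Two cassettes stand upright on the mat and three are seated, and the other objects look undisturbed.

```bash
python3 -c "
from cell import robot
print(robot.hand_in())"
```

```text
the job is handed in; nothing more can be done
None
```

The job is handed in: cassettes 1 and 5 came out and stand upright on the return mat, cassettes 2, 3 and 4 held at about 12 N and are seated, and the knob was pulled fully out first and is now fully home.

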